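# Straighten the spot plates in the drying rack

## Task

The four white spot plates in the grey drying rack have slid out at the foot and lean, staggered, on its backstop. Push them in until all four stand upright on the rack, packed close together and flush against the backstop, and push their side edges over until every plate is also flush against the rack's low side fence. Do not let any plate fall over flat, and do not disturb the small jar, the small bottle and the card box nearby.

Things in the scene. Friction and masses are not known exactly. Their poses are not given: they have to be found in the camera images.
- rack: Fixed grey metal rack. Origin under its base's centre on the worktop; x points to the backstop (away from the robot, give or take its yaw), y to the side fence (left), z up. Base: x -80 to 80, y -70 to 70 mm; the plates stand on its top, 8 mm above the worktop. Front (-x) and right (-y) sides are open. In this frame the packed row's outermost plate has its centre at x = 15 mm, outer face at 10 mm.
- rack_backstop (a point): Middle of the backstop's inner face at the base's top: rack x = 50, y = 22.5, z = 8 mm. The backstop is an upright wall along rack y, from y = -15 to 60 mm, 5 mm thick (ribs behind it to x = 75 mm), top 46 mm above the worktop. Axes as the rack's.
- rack_fence (a point): Point on the side fence's inner face at the base's top: rack x = 15, y = 55, z = 8 mm. The fence is a wall along rack x, from x = -20 to 50 mm, 5 mm thick, top 30 mm above the worktop. Axes as the rack's.
- jar: Bystander: small jar with a screw lid, 44 mm across, 42 mm tall; origin under its centre.
- bottle: Bystander: small reagent bottle with a screw cap, 57 mm across, 101 mm tall; origin under its centre.
- pack: Bystander: small card box, 48 x 80 x 30 mm; origin under its centre.
- plate_0_center (a point): Centre of white spot plate 1 from the backstop: loose porcelain tile 10 mm thick (its x), 80 wide (y), 50 tall (z), about 120 g, glazed (friction about 0.35), wells on its -x face. At first it leans about 22 degrees, top towards the backstop, foot out on the base, face to face with the others, 5 to 20 mm away from the fence. Upright, its centre is 33 mm above the worktop; flush to the fence, at rack y = 15 mm.
- plate_1_center (a point): Centre of white spot plate 2 from the backstop: loose porcelain tile 10 mm thick (its x), 80 wide (y), 50 tall (z), about 120 g, glazed (friction about 0.35), wells on its -x face. At first it leans about 22 degrees, top towards the backstop, foot out on the base, face to face with the others, 5 to 20 mm away from the fence. Upright, its centre is 33 mm above the worktop; flush to the fence, at rack y = 15 mm.
- plate_2_center (a point): Centre of white spot plate 3 from the backstop: loose porcelain tile 10 mm thick (its x), 80 wide (y), 50 tall (z), about 120 g, glazed (friction about 0.35), wells on its -x face. At first it leans about 22 degrees, top towards the backstop, foot out on the base, face to face with the others, 5 to 20 mm away from the fence. Upright, its centre is 33 mm above the worktop; flush to the fence, at rack y = 15 mm.
- plate_3_center (a point): Centre of white spot plate 4 from the backstop (outermost): loose porcelain tile 10 mm thick (its x), 80 wide (y), 50 tall (z), about 120 g, glazed (friction about 0.35), wells on its -x face. At first it leans about 22 degrees, top towards the backstop, foot out on the base, face to face with the others, 5 to 20 mm away from the fence. Upright, its centre is 33 mm above the worktop; flush to the fence, at rack y = 15 mm.
There are look-alikes about, which are no part of the job. Leave any green or purple look-alike of the part that bears plate_2_center alone.

How it is judged:
At the end, for the whole second after the job is handed in: All four plates stand at rest on the rack's base, upright and parallel to the backstop within 4 degrees, packed against the backstop with at most 3.5 mm of slack in the whole row, and each with its side edge within 3.5 mm of the side fence (angle between the x axis of each of plate_0_center, plate_1_center, plate_2_center, plate_3_center and the x axis of rack, either way round below 0.07 rad and angle between each of plate_0_center, plate_1_center, plate_2_center, plate_3_center's own z axis and vertical below 0.07 rad and x of plate_0_center in the frame of rack between 0.0115 and 0.049 m and y of plate_0_center in the frame of rack between 0.0115 and 0.0175 m and height (world z) of plate_0_center between 0.03 and 0.036 m and linear speed of each of plate_0, plate_1, plate_2, plate_3 below 0.01 m/s and x of plate_1_center in the frame of rack between 0.0115 and 0.049 m and y of plate_1_center in the frame of rack between 0.0115 and 0.0175 m and height (world z) of plate_1_center between 0.03 and 0.036 m and x of plate_2_center in the frame of rack between 0.0115 and 0.049 m and y of plate_2_center in the frame of rack between 0.0115 and 0.0175 m and height (world z) of plate_2_center between 0.03 and 0.036 m and x of plate_3_center in the frame of rack between 0.0115 and 0.049 m and y of plate_3_center in the frame of rack between 0.0115 and 0.0175 m and height (world z) of plate_3_center between 0.03 and 0.036 m); the robot touches nothing.
It fails at once if a plate falls over flat (angle between any of plate_0_center, plate_1_center, plate_2_center, plate_3_center's own z axis and vertical above 1 rad).
It fails at once if the jar, the bottle or the card box is moved by more than 2 cm (distance of any of jar, bottle, pack from where it was at the start of the episode above 0.02 m).
It also fails if it takes over 56 s, if anything falls off the work surface, if the arm or the gripper's body presses on something with over 40 N, if the wrist force passes 120 N, or if a joint passes its speed limit or range.

## Robot

A 6-joint arm with a two-finger parallel gripper is mounted at the origin on a cart in front of the work surface, level with it; the furniture and walls round the work are solid. World frame = base frame: x ahead of the robot, y to its left, z up, the work surface at z = 0. Lengths are in m, angles in rad, forces in N, time in s.
With the tool pointing down it reaches from about 0.275 to 0.75 m from the base axis. Payload 10.2 kg.
Tool frame: the origin (TCP) lies on the centre line of the jaws, within the pads' length; the fingertips stand 11 mm ahead of it and the grasp point (between the pads) lies 8 mm behind it; z points along the fingers, x is the direction in which the jaws open and shut, and the axes are right-handed (so a half turn about z gives the same grasp; the last joint's range is limited). The gripper opens to 85 mm and grips with 20 to 120 N. Pads are 22 mm wide; open, the fingers measure 114 mm over their backs; the gripper's body (76 mm by 85 mm) begins 54 mm behind the grasp point. The pads swing forward as they close: fully open they stand 13 mm farther back than shut.
Start: joints at [-1.465, 0.313, 1.498, -0, 1.331, -0.223], TCP at [0.17, -0.497, 0.242] pointing down, gripper open.
Joint ranges: [-2.94, 2.94], [-0.97, 2.17], [0.19, 2.56], [-1.23, 4.37], [0.02, 3.11], [-2.88, 2.88]. Speed limits (rad/s): [2.39, 2.39, 3.01, 3.14, 3.14, 3.14].

## Interface

Orientations are given as a rotation vector (axis times angle).
In Python, from rig import get_state, read_camera, camera_params, job_done gives the robot as it stands.
- The arm moves only by the shell command python3 -m crank 'ROWS'. ROWS is JSON, a list of rows, each a list of 5 numbers: the shift along the tool's x, y, z in m, then the turn about the tool's z in rad, then the gripper command: -1 is shut, 1 is fully open, values between are in proportion. In form: [[tx, ty, tz, spin, claw], ...]. A call has 1 to 20 rows; each row shifts and turns the pose as measured when the row begins, along the tool's axes as they then stand; what a row does not reach is not made up. A row lasts 1/10 s, in which the tool goes at most 50 mm and 8.59 degrees, less where a joint would pass 70% of its speed; a pose out of reach is approached as far as the arm can. A call with a gripper value outside its range is refused whole. The fingers move at their own pace and stop on an object; the grip force is fixed at half the most. Time passes only in rows, so rows that do not move let the fingers close. It gives the time, the measured TCP pose, the force and the opening at its end, in the units of the state.
- get_state(): the state, without advancing time (a new reading comes with each control period).
- read_camera(name): name is "side" or "top" or "wrist"; returns the picture (420x560x3 uint8, blue, green, red); there is no depth.
- camera_params(name): a dict with "vfov" (degrees; the focal length in pixels is half the picture's height over the tangent of half this angle, whatever the lens; pixels are square), "cx", "cy" (the principal point, pixels), "pose" (4x4, takes a point from camera to world coordinates); the wrist camera has in their place "tool_from_camera" (4x4, takes a point from camera to tool coordinates, whose origin is the TCP and whose axes are the tool frame's). Camera axes: x right, y up, looking along -z (the intrinsics and any distortion apply to the point x, -y, -z); pixel columns grow to the right and rows downward; lengths in m; the calibration is good to about 2 mm. The wrist camera is an equidistant fisheye: a pixel r from the principal point sees the ray r / f radians off the axis. A picture is of the moment at which its call begins: read the wrist's pose just before it. camera_params takes no time and is no camera call.
- job_done(): hands the job in, once; it reports no verdict.
The state is a dict: "time": time; "joint_pos": joint angles; "joint_vel": joint speeds; "joint_torque": joint torques, N m; "position": TCP position; "eef_rot": TCP orientation; "ft_force": force on the tool from outside, world axes, zero at the start; "ft_torque": the same for the moment, N m; "opening": finger opening in m.
Only numpy, scipy, OpenCV 4.12 (cv2) and the standard library are available. Lean on these libraries where they do the work, as an engineer would, in place of code of your own. Each camera call takes 0.05 s, during which the arm holds its last target.

## Working session

There is one attempt and no reset: what is moved stays moved. The work goes in short steps, Python scripts to look and compute and a shell command to move; the robot and the scene stay as the last step left them, time stands still between calls to the robot, and variables do not carry over. Pictures are saved under pics/ and viewed, and the job is handed in when it is done.

```bash
mkdir -p pics; python3 - <<'E'
from rig import *
import cv2,numpy as np
s=get_state();print({k:np.round(v,3) for k,v in s.items()})
for n in ["side","top","wrist"]:
    im=read_camera(n);cv2.imwrite(f"pics/{n}0.png",im);p=camera_params(n);print(n,p)
E
```

```text
{'time': np.float64(0.0), 'joint_pos': array([-1.465,  0.313,  1.498,  0.   ,  1.331, -0.223]), 'joint_vel': array([ 0.   ,  0.   ,  0.002, -0.   ,  0.002, -0.001]), 'joint_torque': array([ 0.0000e+00, -4.1227e+01, -2.5974e+01, -0.0000e+00,  4.0000e-03,
       -0.0000e+00]), 'position': array([ 0.169, -0.497,  0.242]), 'eef_rot': array([-2.554e+00,  1.827e+00,  1.000e-03]), 'ft_force': array([-0.464, -0.546,  0.136]), 'ft_torque': array([-0.001, -0.006, -0.032]), 'opening': np.float64(0.086)}
side {'vfov': 44.73304710908029, 'cx': 283.2638439151907, 'cy': 206.9387469138837, 'pose': array([[-0.99742572,  0.0317237 , -0.06430821,  0.47125291],
       [-0.07169353, -0.42359857,  0.90300847,  1.13892421],
       [ 0.0014059 ,  0.90529435,  0.42478249,  0.59643557],
       [ 0.        ,  0.        ,  0.        ,  1.        ]])}
top {'vfov': 51.92389233051975, 'cx': 278.23679090632027, 'cy': 211.29576244118041, 'pose': array([[ 0.02547581,  0.97836312, -0.20532071,  0.38150971],
       [-0.99967115,  0.02553399, -0.00236662,  0.02464794],
       [ 0.00292724,  0.20531348,  0.97869189,  0.98833319],
       [ 0.        ,  0.        ,  0.        ,  1.        ]])}
wrist {'vfov': 65.70646984690485, 'cx': 276.989785692087, 'cy': 213.08092231691035, 'tool_from_camera': array([[ 9.99997978e-01,  3.24134805e-04,  1.98446095e-03,
         3.21895435e-04],
       [ 8.39614943e-04, -9.64076034e-01, -2.65625105e-01,
        -6.74186060e-02],
       [ 1.82707290e-03,  2.65626234e-01, -9.64074357e-01,
        -1.31873428e-01],
       [ 0.00000000e+00,  0.00000000e+00,  0.00000000e+00,
         1.00000000e+00]])}
```

View pics/side0.png

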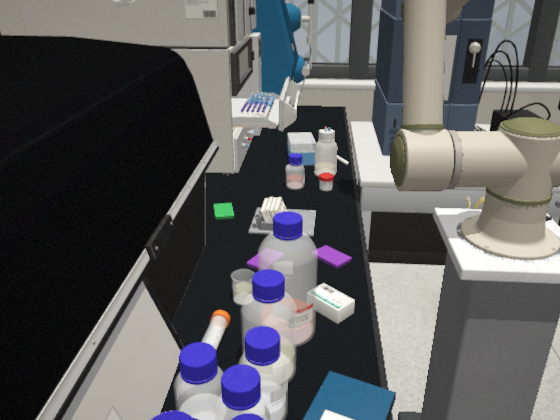

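View pics/top0.png

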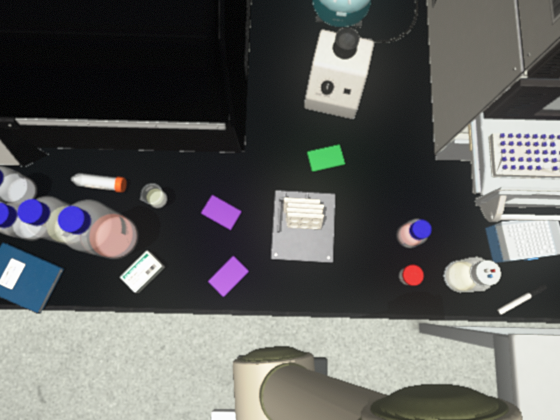

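View pics/wrist0.png

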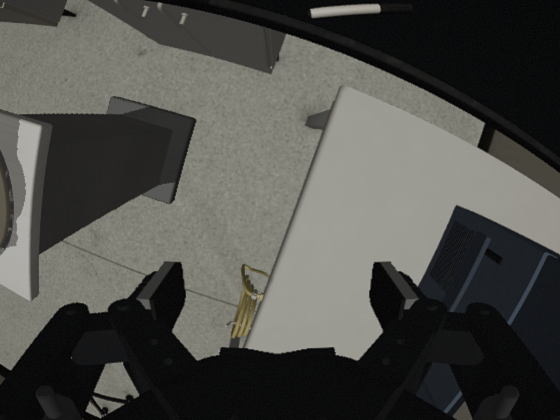

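The rack is at about (303,226) in the top view, with the white plates at (303,213). The purple and green tiles are decoys.

```bash
cat > h.py <<'E'
from rig import *
import cv2,numpy as np
from scipy.spatial.transform import Rotation as R
def f_of(p): return 210/np.tan(np.radians(p['vfov'])/2)
def ray(n,u,v,st=None):
    p=camera_params(n);f=f_of(p)
    x=(u-p['cx'])/f;y=(v-p['cy'])/f
    if n=='wrist':
        th=np.hypot(x,y);k=np.sin(th)/th if th>1e-9 else 1
        d=np.array([x*k,-y*k,-np.cos(th)])
        T=tool(st)@p['tool_from_camera']
    else: d=np.array([x,-y,-1]);T=p['pose']
    return T[:3,3],T[:3,:3]@d
def tool(st):
    T=np.eye(4);T[:3,:3]=R.from_rotvec(st['eef_rot']).as_matrix();T[:3,3]=st['position'];return T
def hit(n,u,v,z,st=None):
    o,d=ray(n,u,v,st);return o+d*(z-o[2])/d[2]
def proj(n,P,st=None):
    p=camera_params(n);f=f_of(p)
    T=p['pose'] if n!='wrist' else tool(st)@p['tool_from_camera']
    c=T[:3,:3].T@(np.array(P)-T[:3,3]);x,y,z=c[0],-c[1],-c[2]
    if n=='wrist':
        r=np.hypot(x,y);th=np.arctan2(r,z);return np.array([p['cx']+f*th*x/r,p['cy']+f*th*y/r])
    return np.array([p['cx']+f*x/z,p['cy']+f*y/z])
def crop(im,x0,y0,x1,y1,k,name):
    c=cv2.resize(im[y0:y1,x0:x1],None,fx=k,fy=k,interpolation=cv2.INTER_CUBIC);cv2.imwrite('pics/'+name,c)
E
python3 - <<'E'
from h import *
im=cv2.imread('pics/top0.png');crop(im,260,180,345,270,6.5,'t0c.png')
im=cv2.imread('pics/side0.png');crop(im,240,185,330,245,8,'s0c.png')
E
```

```text
(no output)
```

View pics/t0c.png

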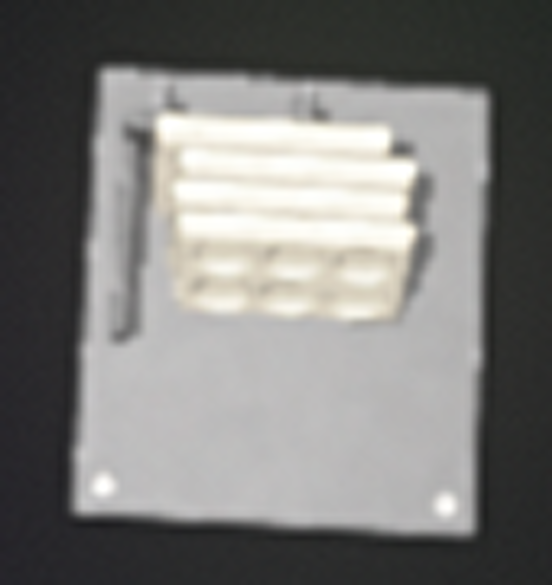

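View pics/s0c.png

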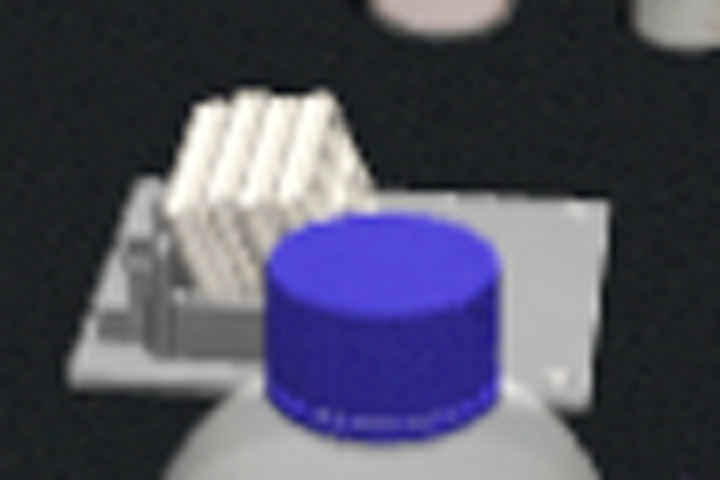

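The top crop shows the base corners at about (100,67), (490,90), (476,535) and (73,515). The side fence is at left, x≈125, and the staggered plates lean on the backstop at the top.

```bash
python3 - <<'E'
from h import *
C=[(101,68),(491,90),(475,534),(73,514)]
L=np.array([[80,70],[80,-70],[-80,-70],[-80,70]])/1000
W=np.array([hit('top',260+a/6.5-.5+.5/6.5,180+b/6.5-.5,0.008)[:2] for a,b in C]);print(W)
H=(L-L.mean(0)).T@(W-W.mean(0));yaw=np.arctan2(H[0,1]-H[1,0],H[0,0]+H[1,1]);c=W.mean(0);print(c,np.degrees(yaw))
Rm=np.array([[np.cos(yaw),-np.sin(yaw)],[np.sin(yaw),np.cos(yaw)]]);print((L@Rm.T+c-W)*1000)
# plate top edges ends (front-top edge of each) in rack frame z approx 8+46+..
for nm,a,b,z in [('p0L',160,115,.057),('p0R',390,128,.057),('p3L',180,215,.055),('p3R',416,225,.055),('p3footL',182,303,.010),('p3footR',400,318,.010),('fence',138,340,.03)]:
    w=hit('top',260+a/6.5-.5,180+b/6.5-.5,z)[:2];print(nm,np.round(((w-c)@Rm)*1000,1))
E
```

```text
[[ 0.63812432  0.0356447 ]
 [ 0.63362693 -0.10515925]
 [ 0.47374346 -0.09932071]
 [ 0.47709691  0.04108425]]
[ 0.55564791 -0.03193775] -1.833299731433786
[[-0.277944   -0.1776162 ]
 [-0.25939464  0.69799127]
 [-0.29402238 -0.02187465]
 [ 0.83136102 -0.49850042]]
p0L [52.1 48.3]
p0R [ 52.1 -30.4]
p3L [18.  39.6]
p3R [ 19.2 -40.7]
p3footL [-4.3 36.6]
p3footR [ -5.3 -40.6]
fence [-21.7  51.4]
```

```bash
cat >> h.py <<'E'
RC=np.array([.55565,-.0319]);YAW=np.radians(-1.83)
RM=np.array([[np.cos(YAW),-np.sin(YAW)],[np.sin(YAW),np.cos(YAW)]])
def rack2w(x,y,z): return np.append(RC+RM@np.array([x,y])/1000,z/1000)
def w2rack(w): return (np.array(w[:2])-RC)@RM*1000
def where():
    st=get_state();T=tool(st)
    print('t',round(st['time'],2),'rack xy',np.round(w2rack(st['position']),1),'z',np.round(st['position'][2]*1000,1),'toolx in rack deg',round(np.degrees(np.arctan2(T[1,0],T[0,0])-YAW),2),'down',np.round(T[:3,2],3),'F',np.round(st['ft_force'],1),'open',round(st['opening'],4),'q',np.round(st['joint_pos'],2))
    return st,T
def goto(x,y,z):
    st,T=where();d=T[:3,:3].T@(rack2w(x,y,z)-st['position']);print('shift in tool axes mm',np.round(d*1000,1))
E
python3 - <<'E'
from h import *
goto(-60,0,150)
for u,v,z in [(412,275,.042),(420,229,.1),(487,272,.13),(142,271,.03),(153,195,.03)]: w=hit('top',u,v,z);print(w,w2rack(w))
E
```

```text
t 0.15 rack xy [-371.1 -476.9] z 241.9 toolx in rack deg -69.33 down [-0.     0.001 -1.   ] F [-0.7  0.1  0.2] open 0.0858 q [-1.47  0.31  1.5  -0.    1.33 -0.22]
shift in tool axes mm [-336.3 -459.4   92.3]
[ 0.44601083 -0.26771577  0.042     ] [-102.05269101 -239.19672794]
[ 0.53782885 -0.27015656  0.1       ] [ -10.20355268 -238.70414822]
[ 0.44971013 -0.38918454  0.13      ] [ -94.47628133 -360.48540741]
[0.44029761 0.32374459 0.03      ] [-126.65074678  351.77953123]
[0.61314775 0.31419655 0.03      ] [ 46.41614522 347.75616927]
```

```bash
python3 -m crank '[[-0.028,-0.0383,0,0,0],[-0.028,-0.0383,0,0,0],[-0.028,-0.0383,0,0,0],[-0.028,-0.0383,0,0,0],[-0.028,-0.0383,0,0,0],[-0.028,-0.0383,0,0,0],[-0.028,-0.0383,0,0,0],[-0.028,-0.0383,0,0,0],[-0.028,-0.0383,0,0,0],[-0.028,-0.0383,0,0,0],[-0.028,-0.0383,0,0,0],[-0.028,-0.0383,0,0,0]]'; python3 -c "
from h import *
goto(-60,0,150)"
```

```text
time: 1.35
position: [0.505, -0.0154, 0.2408]
eef_rot: [-2.544, 1.84, 0.002]
ft_force: [1.1, -1.0, 0.2]
opening: 0.0426
t 1.35 rack xy [-51.2  14.9] z 240.8 toolx in rack deg -69.9 down [-0.     0.002 -1.   ] F [ 1.1 -1.   0.2] open 0.0426 q [-0.26  0.27  1.56  0.    1.31  0.99]
shift in tool axes mm [11.2 13.4 90.8]
```

```bash
python3 -m crank '[[0,0,0.004,-0.147,0],[0,0,0.004,-0.147,0],[0,0,0.004,-0.147,0],[0,0,0.004,-0.147,0],[0,0,0.004,-0.147,0],[0,0,0.004,-0.147,0],[0,0,0.004,-0.147,0],[0,0,0.004,-0.147,0],[0,0,0.004,-0.147,0],[0,0,0.004,-0.147,0],[0,0,0.004,-0.147,0],[0,0,0.004,-0.147,0],[0,0,0.004,-0.147,0],[0,0,0.004,-0.147,0],[0,0,0.004,-0.147,0],[0,0,0.004,-0.147,0],[0,0,0.004,-0.147,0],[0,0,0.004,-0.147,0],[0,0,0.004,-0.147,0]]'; python3 -c "
from h import *
goto(-60,0,100)
im=read_camera('wrist');cv2.imwrite('pics/w1.png',im)"
```

```text
time: 3.25
position: [0.5048, -0.0078, 0.1572]
eef_rot: [-2.18, -2.248, 0.004]
ft_force: [-0.6, 1.2, -0.9]
opening: 0.043
t 3.25 rack xy [-51.6  22.5] z 157.2 toolx in rack deg 93.57 down [-0.009  0.006 -1.   ] F [-0.6  1.2 -0.9] open 0.043 q [-0.25  0.36  1.67  0.    1.12 -1.85]
shift in tool axes mm [-22.2  -9.3  57.1]
```

View pics/w1.png

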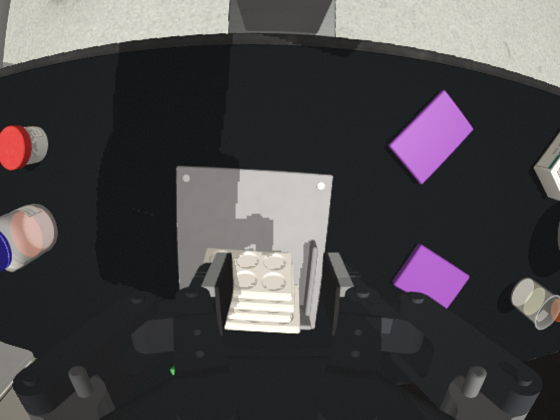

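The wrist view shows the front base corners at about (177,167) and (332,176), with the screws at (187,178) and (321,186). I'll use them to check the rack pose.

```bash
python3 -c "
from h import *
st=get_state()
im=cv2.imread('pics/w1.png');crop(im,165,155,345,340,4,'w1c.png')
for u,v in [(177,167),(332,176)]: print(w2rack(hit('wrist',u,v,.008,st)))
"
```

```text
[-79.82353918 -67.74259647]
[-80.28947709  70.22974247]
```

View pics/w1c.png

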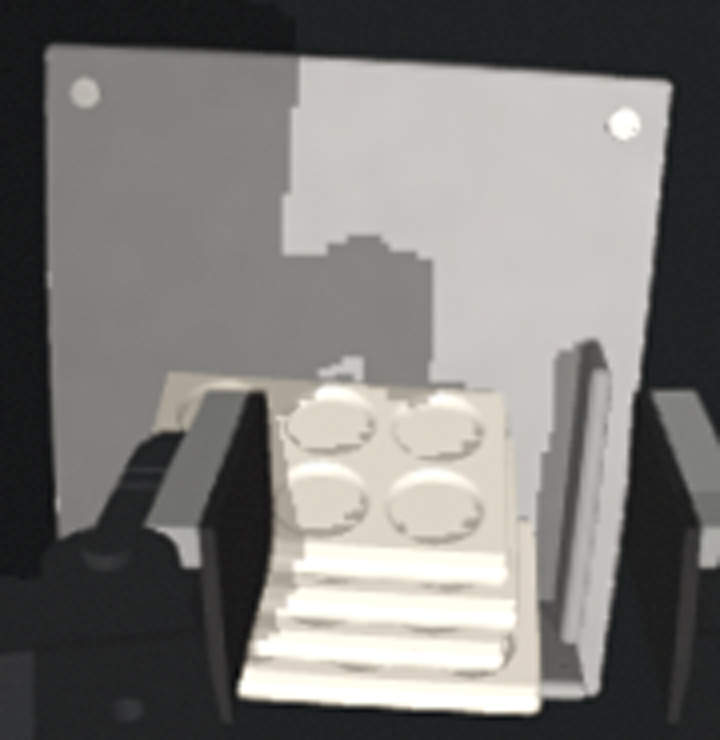

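```bash
python3 -m crank '[[-0.012,-0.005,0.03,0.062,0],[-0.012,-0.005,0.03,0,0],[0,0,0.03,0,0],[0,0,0.02,0,0],[0,0,0.015,0,0],[0,0,0,0,0]]'; python3 -c "
from h import *
goto(-60,-2,24)"
```

```text
time: 3.9
position: [0.4934, -0.032, 0.0276]
eef_rot: [-2.262, -2.166, 0.004]
ft_force: [0.2, -0.5, 1.0]
opening: 0.0427
t 3.9 rack xy [-62.2  -2.1] z 27.6 toolx in rack deg 89.33 down [-0.009  0.006 -1.   ] F [ 0.2 -0.5  1. ] open 0.0427 q [-0.3   0.54  1.8   0.    0.81 -1.83]
shift in tool axes mm [0.1 2.2 3.6]
```

```bash
python3 -m crank '[[0,0.008,0.003,-0.012,0],[0,0.008,0,0,0],[0,0.008,0,0,0],[0,0.008,0,0,0],[0,0.005,0,0,0],[0,0,0,0,0]]'; python3 -c "
from h import *
goto(-1,-2,24)
im=read_camera('wrist');cv2.imwrite('pics/w2.png',im);crop(im,165,155,345,340,4,'w2c.png')"
```

```text
time: 4.5
position: [0.5362, -0.0338, 0.0274]
eef_rot: [-2.255, -2.18, -0.001]
ft_force: [0.5, 1.1, 0.1]
opening: 0.0427
t 4.5 rack xy [-19.4  -2.6] z 27.4 toolx in rack deg 89.88 down [-0.003  0.004 -1.   ] F [0.5 1.1 0.1] open 0.0427 q [-0.28  0.61  1.68  0.    0.86 -1.82]
shift in tool axes mm [ 0.6 18.4  3.3]
```

View pics/w2.png

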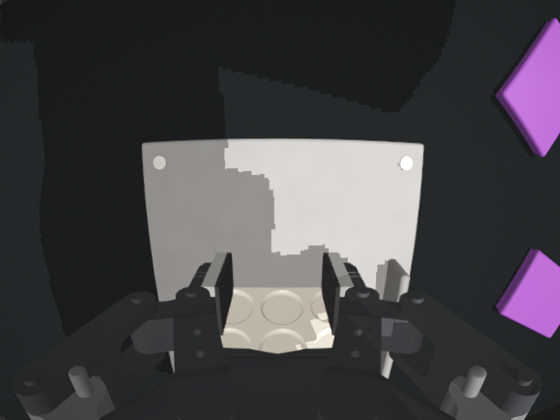

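```bash
python3 -m crank '[[0,0,0.005,0,0],[0,0.003,0.002,0,0],[0,0.003,0,0,0],[0,0.003,0,0,0],[0,0.003,0,0,0],[0,0.003,0,0,0],[0,0.0,0,0,0]]'; python3 -c "
from h import *
goto(-1,-2,24)
"
```

```text
time: 5.25
position: [0.5496, -0.0338, 0.0186]
eef_rot: [-2.251, -2.176, 0.005]
ft_force: [-1.1, -0.2, -1.0]
opening: 0.0428
t 5.25 rack xy [-6.  -2.1] z 18.6 toolx in rack deg 89.88 down [-0.009  0.005 -1.   ] F [-1.1 -0.2 -1. ] open 0.0428 q [-0.28  0.65  1.63  0.    0.87 -1.81]
shift in tool axes mm [ 0.1  5.  -5.4]
```

```bash
python3 -m crank '[[0,0.002,-0.004,0,0],[0,0.002,0,0,0],[0,0.002,0,0,0],[0,0,0,0,0]]'; python3 -c "
from h import *
goto(-1,-2,24)
im=read_camera('side');crop(im,240,185,330,245,8,'s3c.png')
im=read_camera('top');crop(im,260,180,345,270,6.5,'t3c.png')
"
```

```text
time: 5.65
position: [0.5514, -0.0334, 0.0223]
eef_rot: [-2.243, -2.17, 0.017]
ft_force: [-1.0, 0.1, -0.0]
opening: 0.0432
t 5.65 rack xy [-4.2 -1.6] z 22.3 toolx in rack deg 89.94 down [-0.022  0.007 -1.   ] F [-1.   0.1 -0. ] open 0.0432 q [-0.27  0.65  1.62  0.    0.9  -1.81]
shift in tool axes mm [-0.3  3.2 -1.8]
```

View pics/s3c.png

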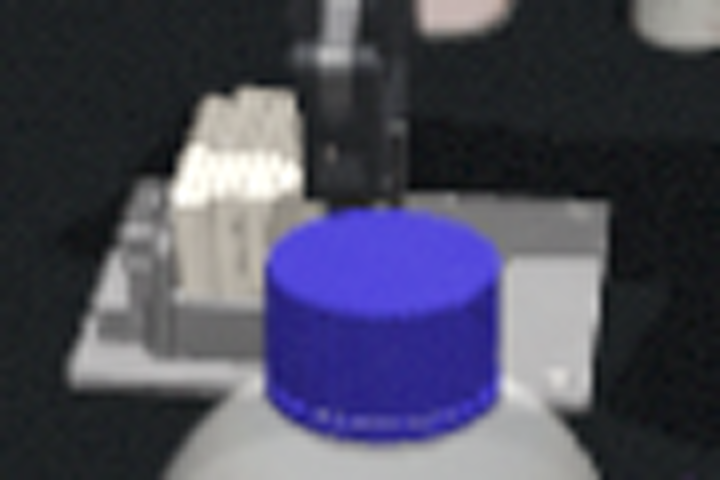

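View pics/t3c.png

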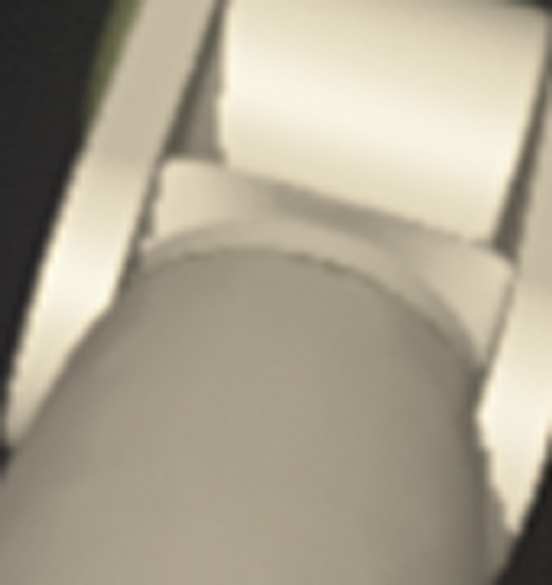

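```bash
python3 -m crank '[[0,0.004,0,0,0],[0,0.004,0,0,0],[0,0.004,0,0,0]]'; python3 -c "
from h import *
goto(-1,-2,24)
im=read_camera('side');crop(im,240,185,330,245,8,'s4c.png')
"
```

```text
time: 6.05
position: [0.5505, -0.0312, 0.0192]
eef_rot: [-2.218, -2.152, 0.051]
ft_force: [-26.2, -1.8, 7.9]
opening: 0.0425
t 6.05 rack xy [-5.2  0.6] z 19.2 toolx in rack deg 90.08 down [-0.059  0.014 -0.998] F [-26.2  -1.8   7.9] open 0.0425 q [-0.27  0.67  1.59 -0.    0.94 -1.81]
shift in tool axes mm [-2.5  3.9 -5.1]
```

View pics/s4c.png

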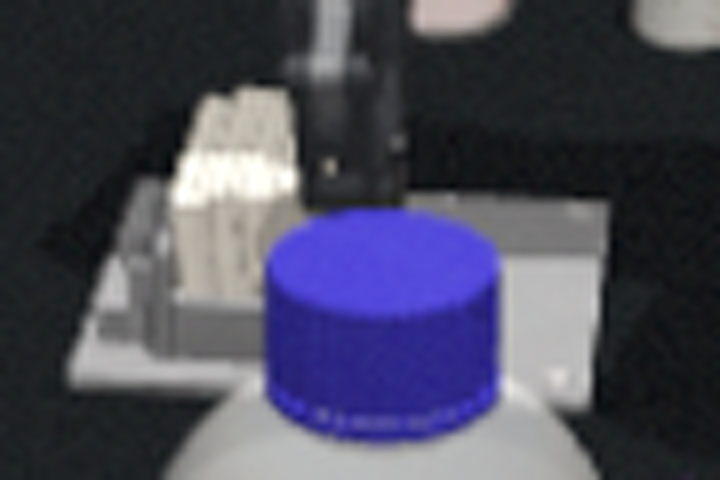

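```bash
python3 -m crank '[[0,-0.005,0,0,0],[0,-0.015,0,0,0],[0,-0.02,0,0,0],[0,-0.02,-0.02,0,0],[0,0,-0.04,0,0],[0,0,-0.04,0,0],[0,0,-0.02,0,0],[0,0,0,0,0]]'; python3 -c "
from h import *
where()
im=read_camera('wrist');cv2.imwrite('pics/w5.png',im);crop(im,165,215,345,340,4.4,'w5c.png')
im=read_camera('side');crop(im,240,185,330,245,8,'s5c.png')
"
```

```text
time: 6.9
position: [0.4996, -0.0317, 0.1497]
eef_rot: [-2.228, -2.16, 0.037]
ft_force: [-0.5, 0.6, -1.2]
opening: 0.0428
t 6.9 rack xy [-56.1  -1.6] z 149.7 toolx in rack deg 90.04 down [-0.043  0.011 -0.999] F [-0.5  0.6 -1.2] open 0.0428 q [-0.3   0.38  1.67 -0.    1.14 -1.84]
```

View pics/w5.png

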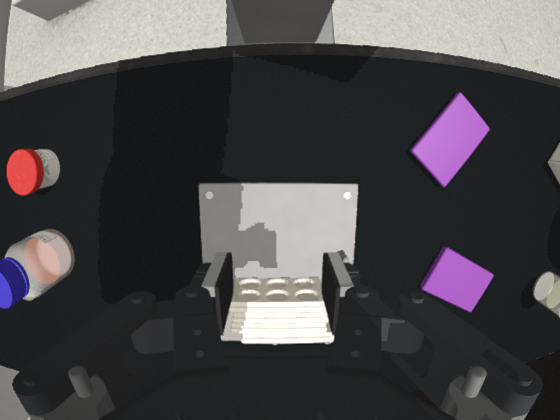

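View pics/s5c.png

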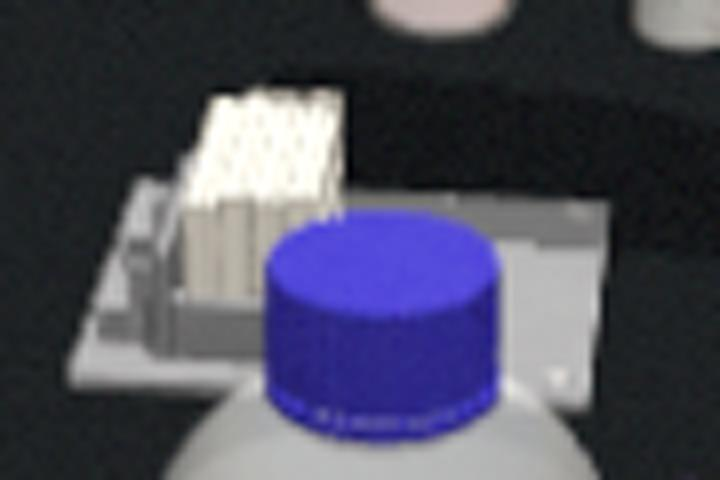

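View pics/w5c.png

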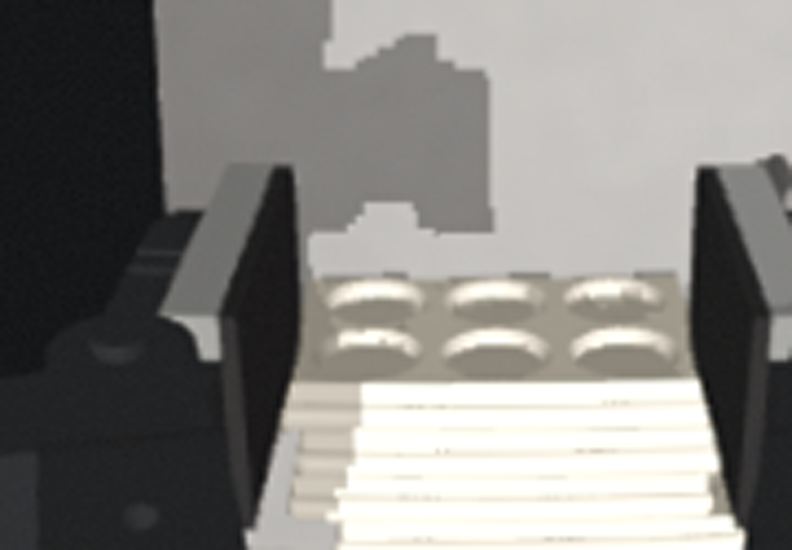

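```bash
python3 -c "
from h import *
st=get_state()
for nm,a,b,z in [('footL',308,272,8),('footR',678,272,8),('p3frontL',290,382,58),('p3frontR',698,378,58),('wall',725,515,58)]: print(nm,w2rack(hit('wrist',165+a/4.4-.4,215+b/4.4-.4,z/1000,st)))
im=read_camera('side');crop(im,240,185,330,245,8,'s5c.png')
for y in(55,-25): 
  for x in (10,50): print(x,y,((proj('side',rack2w(x,y,58))-[240,185])*8).round())
"
```

```text
footL [  2.51058976 -38.41840447]
footR [ 2.93378844 38.85141819]
p3frontL [  2.03369529 -36.14885984]
p3frontR [ 1.70729803 35.77777241]
wall [31.288444   42.60477738]
10 55 [291. 214.]
50 55 [161. 208.]
10 -25 [320. 107.]
50 -25 [197. 101.]
```

```bash
python3 -m crank '[[0.004,0.025,-0.001,0,-1],[0.004,0.025,-0.001,0,-1],[0.004,0.025,-0.001,0,-1],[0.004,0.025,-0.001,0,-1],[0.004,0.025,-0.001,0,-1],[0.004,0.025,0,0,-1],[0,0,0,0,-1]]'; python3 -c "
from h import *
goto(85,22,60)
im=read_camera('wrist');cv2.imwrite('pics/w6.png',im)
"
```

```text
time: 7.75
position: [0.6503, -0.0103, 0.1297]
eef_rot: [-2.214, -2.144, 0.056]
ft_force: [-0.3, 0.4, 0.6]
opening: 0.0002
t 7.75 rack xy [93.9 24.6] z 129.7 toolx in rack deg 89.95 down [-0.067  0.017 -0.998] F [-0.3  0.4  0.6] open 0.0002 q [-0.2   0.72  1.16  0.    1.33 -1.74]
shift in tool axes mm [-3.6 -4.1 70.1]
```

View pics/w6.png

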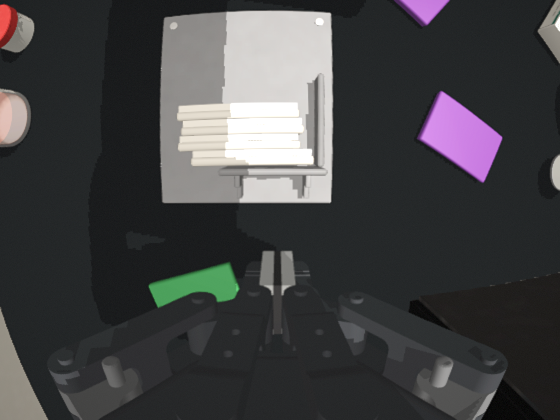

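```bash
python3 -m crank '[[0,-0.05,0,0,-1],[0,-0.05,0,0,-1],[0,-0.05,0,0,-1],[0,0,0,0,-1]]'; python3 -c "
from h import *
goto(-60,0,150)"
```

```text
time: 8.2
position: [0.491, -0.0048, 0.1318]
eef_rot: [-2.205, -2.134, 0.069]
ft_force: [0.8, -0.6, -0.4]
opening: 0.0004
t 8.2 rack xy [-65.5  25. ] z 131.8 toolx in rack deg 89.92 down [-0.082  0.02  -0.996] F [ 0.8 -0.6 -0.4] open 0.0004 q [-0.25  0.4   1.69 -0.    1.14 -1.79]
shift in tool axes mm [-24.7   4.  -19. ]
```

```bash
python3 -m crank '[[0,0,-0.05,0,-1],[0,0,-0.05,0,-1],[0,0,0,0,-1]]'; python3 -c "
from h import *
where()"; python3 -m crank '[[0,0,0.02,0,-1],[0,0,0.02,0,-1],[0,0,0.02,0,-1],[0,0,0.02,0,-1],[0,0,0.02,0,-1],[0,0,0,0,-1]]'; python3 -c "
from h import *
where()"
```

```text
time: 8.5
position: [0.4957, -0.0068, 0.2327]
eef_rot: [-2.203, -2.13, 0.073]
ft_force: [0.9, 0.2, -1.4]
opening: -0.0001
t 8.5 rack xy [-60.8  23.2] z 232.7 toolx in rack deg 89.84 down [-0.087  0.022 -0.996] F [ 0.9  0.2 -1.4] open -0.0001 q [-0.25  0.3   1.54 -0.    1.39 -1.79]
time: 9.1
position: [0.4839, -0.0048, 0.1262]
eef_rot: [-2.204, -2.128, 0.074]
ft_force: [1.3, 0.5, 0.1]
opening: 0.0002
t 9.1 rack xy [-72.6  24.8] z 126.2 toolx in rack deg 89.77 down [-0.088  0.022 -0.996] F [1.3 0.5 0.1] open 0.0002 q [-0.25  0.4   1.71 -0.    1.13 -1.79]
```

```bash
python3 -m crank '[[0,0.03,-0.002,0,-1],[0,0.03,-0.002,0,-1],[0,0.03,-0.002,0,-1],[0,0.03,-0.002,0,-1],[0,0.03,-0.002,0,-1],[0,0.02,-0.002,0,-1],[0,0,0,0,-1]]'; python3 -c "
from h import *
goto(90,22,35)"
```

```text
time: 9.8
position: [0.659, -0.0115, 0.1242]
eef_rot: [-2.205, -2.127, 0.074]
ft_force: [-0.7, 0.3, -0.1]
opening: -0.0
t 9.8 rack xy [102.6  23.7] z 124.2 toolx in rack deg 89.71 down [-0.088  0.022 -0.996] F [-0.7  0.3 -0.1] open -0.0 q [-0.2   0.76  1.11  0.    1.37 -1.73]
shift in tool axes mm [-3.4 -4.6 89.9]
```

```bash
python3 -m crank '[[-0.002,0,0.03,0,-1],[0,0,0.03,0,-1],[0,0,0.025,0,-1],[0,-0.01,0,0,-1],[0,-0.008,0,0,-1],[0,0,0,0,-1]]'; python3 -c "
from h import *
goto(66,22,30)"
```

```text
time: 10.4
position: [0.6296, -0.0112, 0.0401]
eef_rot: [-2.205, -2.127, 0.074]
ft_force: [-0.6, 0.3, 0.6]
opening: -0.0
t 10.4 rack xy [73.3 23.1] z 40.1 toolx in rack deg 89.71 down [-0.088  0.022 -0.996] F [-0.6  0.3  0.6] open -0.0 q [-0.2   0.79  1.29  0.    1.16 -1.74]
shift in tool axes mm [-1.3 -6.3 10.7]
```

```bash
python3 -m crank '[[0,-0.002,0.006,0,-1],[0,-0.005,0,0,-1],[0,-0.005,0,0,-1]]'; python3 -c "
from h import *
where()";  python3 -m crank '[[0,-0.005,0,0,-1],[0,-0.005,0,0,-1]]'; python3 -c "
from h import *
where()
im=read_camera('wrist');cv2.imwrite('pics/w7.png',im)"
```

```text
time: 10.7
position: [0.6217, -0.011, 0.0358]
eef_rot: [-2.216, -2.134, 0.057]
ft_force: [44.5, 1.9, -27.5]
opening: -0.0001
t 10.7 rack xy [65.3 23. ] z 35.8 toolx in rack deg 89.65 down [-0.071  0.021 -0.997] F [ 44.5   1.9 -27.5] open -0.0001 q [-0.21  0.77  1.33  0.01  1.11 -1.74]
time: 10.9
position: [0.6217, -0.0113, 0.0369]
eef_rot: [-2.236, -2.149, 0.023]
ft_force: [28.9, 1.9, -20.1]
opening: -0.0001
t 10.9 rack xy [65.3 22.7] z 36.9 toolx in rack deg 89.54 down [-0.038  0.019 -0.999] F [ 28.9   1.9 -20.1] open -0.0001 q [-0.21  0.76  1.36  0.01  1.07 -1.75]
```

View pics/w7.png

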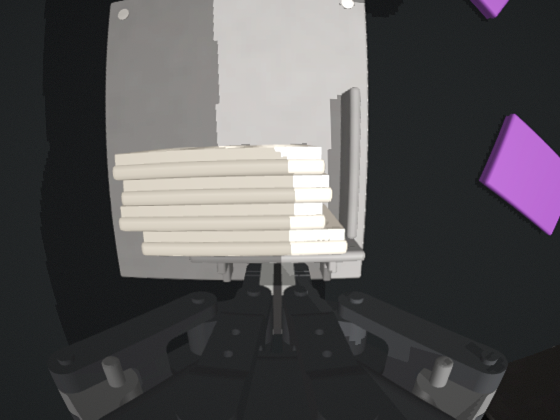

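```bash
python3 -m crank '[[0,-0.005,0,0,-1],[0,-0.005,0,0,-1],[0,-0.005,0,0,-1],[0,-0.005,0,0,-1]]'; python3 -c "
from h import *
where()"
```

```text
time: 11.35
position: [0.6216, -0.0115, 0.0387]
eef_rot: [2.265, 2.166, 0.045]
ft_force: [30.8, 1.9, -21.3]
opening: 0.0001
t 11.35 rack xy [65.3 22.5] z 38.7 toolx in rack deg 89.3 down [ 0.026  0.014 -1.   ] F [ 30.8   1.9 -21.3] open 0.0001 q [-0.21  0.72  1.42  0.02  0.98 -1.75]
```

```bash
python3 -m crank '[[0,-0.005,0,0,-1],[0,0.006,0,0,-1],[0,0.01,0,0,-1],[0,0,-0.03,0,-1],[0,0,-0.03,0,-1],[0,0,-0.03,0,-1],[0,-0.03,0,0,0],[0,-0.03,0,0,0],[-0.005,-0.03,0,0,0],[-0.005,-0.03,0,0,0],[-0.005,-0.02,0,0,0],[-0.005,0,0,0,0],[0,0,0,0,0]]'; python3 -c "
from h import *
goto(-45,0,60)
im=read_camera('wrist');cv2.imwrite('pics/w8.png',im)"
```

```text
time: 12.65
position: [0.489, -0.0276, 0.1286]
eef_rot: [2.252, 2.153, 0.067]
ft_force: [1.4, 0.6, -0.1]
opening: 0.0427
t 12.65 rack xy [-66.8   2.1] z 128.6 toolx in rack deg 89.27 down [ 0.049  0.011 -0.999] F [ 1.4  0.6 -0.1] open 0.0427 q [-0.31  0.34  1.79  0.03  0.97 -1.85]
shift in tool axes mm [-2.8 18.5 69.6]
```

View pics/w8.png

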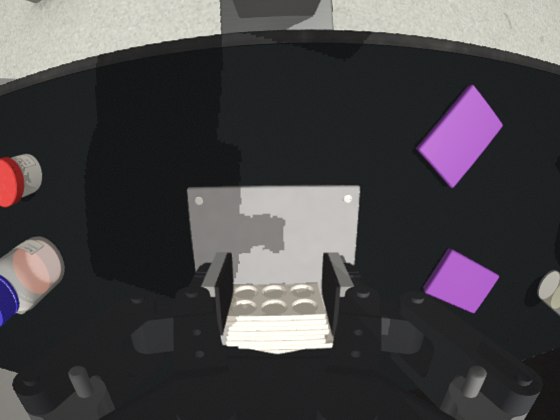

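```bash
python3 -m crank '[[-0.001,0,0.03,0.013,0],[-0.001,0,0.03,0,0],[0,0,0.025,0,0],[0,0,0.015,0,0],[0,0.008,0.003,0,0],[0,0.008,0,0,0],[0,0.008,0,0,0],[0,0.008,0,0,0],[0,0,0,0,0]]'; python3 -c "
from h import *
goto(-1.5,0,22)"
```

```text
time: 13.6
position: [0.5378, -0.0308, 0.027]
eef_rot: [2.258, 2.133, 0.076]
ft_force: [-0.6, 0.1, 0.6]
opening: 0.0428
t 13.6 rack xy [-17.9   0.6] z 27.0 toolx in rack deg 88.59 down [ 0.06   0.009 -0.998] F [-0.6  0.1  0.6] open 0.0428 q [-0.29  0.59  1.72  0.04  0.78 -1.82]
shift in tool axes mm [-0.2 16.1  5.9]
```

```bash
python3 -m crank '[[0,0,0.005,-0.024,0],[0,0.004,0.001,0,0],[0,0.004,0,0,0],[0,0.004,0,0,0],[0,0.003,0,0,0],[0,0.003,0,0,0]]'; python3 -c "
from h import *
goto(-1.5,0,22)
im=read_camera('side');crop(im,240,185,330,245,8,'s9c.png')"
```

```text
time: 14.2
position: [0.5538, -0.0306, 0.0212]
eef_rot: [2.235, 2.168, 0.067]
ft_force: [-25.0, 0.7, 4.5]
opening: 0.0422
t 14.2 rack xy [-1.9  1.2] z 21.2 toolx in rack deg 90.12 down [ 0.05   0.01  -0.999] F [-25.    0.7   4.5] open 0.0422 q [-0.28  0.63  1.67  0.03  0.8  -1.84]
shift in tool axes mm [-1.2  0.5 -0.7]
```

View pics/s9c.png

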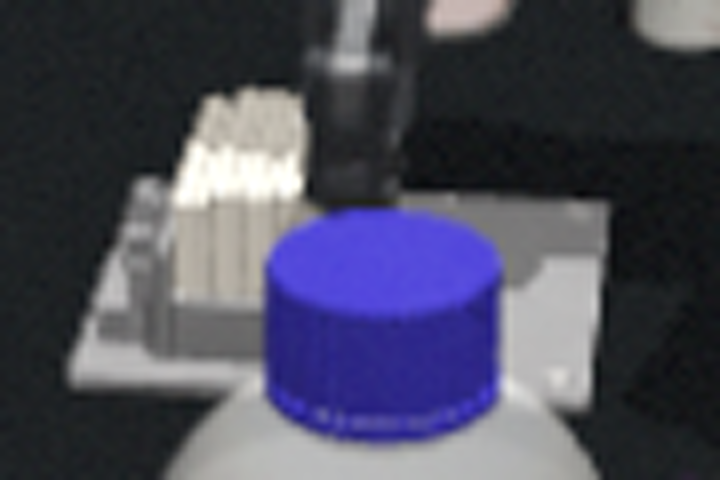

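```bash
python3 -m crank '[[0,0,0,0,0],[0,0,0,0,0],[0,-0.001,0,0,0],[0,-0.001,0,0,0],[0,-0.002,0,0,0]]'; python3 -c "
from h import *
where()"; python3 -m crank '[[0,-0.01,0,0,0],[0,-0.02,0,0,0],[0,-0.02,0,0,0],[0,0,-0.03,0,0],[0,0,-0.04,0,0],[0,0,-0.03,0,0],[0,0,0,0,0]]'; python3 -c "
from h import *
where()
im=read_camera('wrist');cv2.imwrite('pics/w10.png',im);crop(im,165,215,345,350,4.4,'w10c.png')
im=read_camera('side');crop(im,240,185,330,245,8,'s10c.png')"
```

```text
time: 14.75
position: [0.5499, -0.0303, 0.0207]
eef_rot: [2.235, 2.168, 0.067]
ft_force: [-0.0, 0.1, -0.9]
opening: 0.0423
t 14.75 rack xy [-5.8  1.4] z 20.7 toolx in rack deg 90.11 down [ 0.049  0.011 -0.999] F [-0.   0.1 -0.9] open 0.0423 q [-0.28  0.62  1.68  0.03  0.8  -1.84]
time: 15.45
position: [0.4922, -0.0299, 0.1216]
eef_rot: [2.235, 2.167, 0.068]
ft_force: [-0.2, 0.1, -0.8]
opening: 0.0429
t 15.45 rack xy [-63.5  -0. ] z 121.6 toolx in rack deg 90.09 down [ 0.05   0.01  -0.999] F [-0.2  0.1 -0.8] open 0.0429 q [-0.31  0.36  1.78  0.03  0.96 -1.87]
```

View pics/s10c.png

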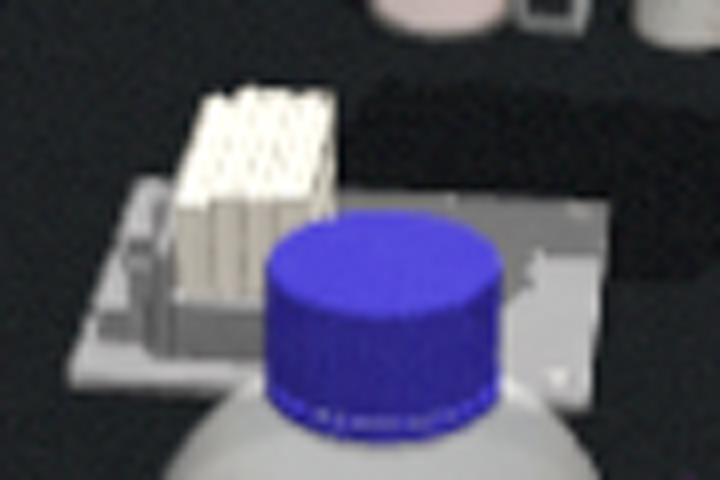

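View pics/w10c.png

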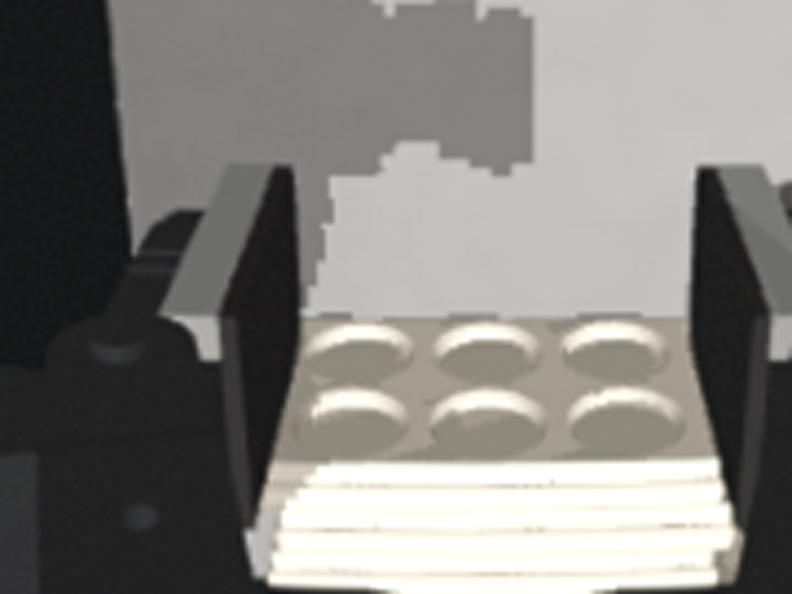

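```bash
python3 -c "
from h import *
st=get_state()
for nm,a,b,z in [('footL',300,316,8),('footR',690,318,8),('p3frontL',270,463,58),('p3frontR',718,460,58)]: print(nm,w2rack(hit('wrist',165+a/4.4-.4,215+b/4.4-.4,z/1000,st)))
for y in(35,-42): 
  for x in (10,50): print(x,y,((proj('side',rack2w(x,y,58))-[240,185]+.5)*8).round())
"
```

```text
footL [  5.19326763 -35.62398243]
footR [ 6.29335225 40.12701473]
p3frontL [  3.81103249 -35.2703823 ]
p3frontR [ 3.96155198 37.86365387]
10 35 [303. 190.]
50 35 [175. 184.]
10 -42 [330.  89.]
50 -42 [208.  84.]
```

```bash
python3 -m crank '[[0,0,0,0.143,-0.72],[0,0,0,0.143,-0.72],[0,0,0,0.143,-0.72],[0,0,0,0.143,-0.72],[0,0,0,0.143,-0.72],[0,0,0,0.143,-0.72],[0,0,0,0.143,-0.72],[0,0,0,0.143,-0.72],[0,0,0,0.143,-0.72],[0,0,0,0.143,-0.72],[0,0,0,0.143,-0.72],[0.018,0.017,0,0,-0.72],[0.018,0.017,0,0,-0.72],[0.018,0.017,0,0,-0.72],[0.018,0.017,0,0,-0.72],[0.018,0.017,0,0,-0.72],[0,0,0,0,-0.72]]'; python3 -c "
from h import *
goto(28,-85,28)
im=read_camera('wrist');cv2.imwrite('pics/w11.png',im)"
```

```text
time: 17.25
position: [0.5642, -0.1226, 0.0917]
eef_rot: [-3.111, 0.157, -0.007]
ft_force: [0.1, 0.8, -0.1]
opening: 0.012
t 17.25 rack xy [ 11.5 -90.4] z 91.7 toolx in rack deg -3.94 down [ 0.006  0.026 -1.   ] F [ 0.1  0.8 -0.1] open 0.012 q [-0.43  0.58  1.51  0.03  1.05 -0.34]
shift in tool axes mm [15.9 -4.8 63.9]
```

View pics/w11.png

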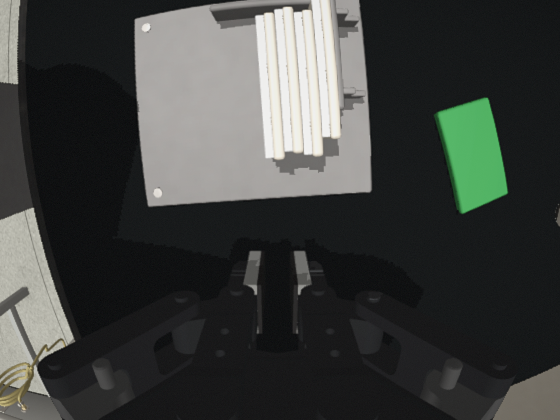

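```bash
python3 -m crank '[[0.009,-0.003,0.02,-0.069,-0.72],[0.009,0,0.02,0,-0.72],[0,0,0.015,0,-0.72],[0,0,0.008,0,-0.72],[0,0,0,0,-0.72]]'; python3 -c "
from h import *
goto(28,-54,28)
im=read_camera('wrist');cv2.imwrite('pics/w12.png',im)"
```

```text
time: 17.8
position: [0.5781, -0.1134, 0.0225]
eef_rot: [-3.11, 0.041, 0.006]
ft_force: [0.3, 0.5, 0.4]
opening: 0.0117
t 17.8 rack xy [ 25.  -80.7] z 22.5 toolx in rack deg 0.31 down [-0.004  0.031 -1.   ] F [0.3 0.5 0.4] open 0.0117 q [-0.4   0.71  1.51  0.03  0.95 -0.4 ]
shift in tool axes mm [  3.1 -26.9  -4.7]
```

View pics/w12.png

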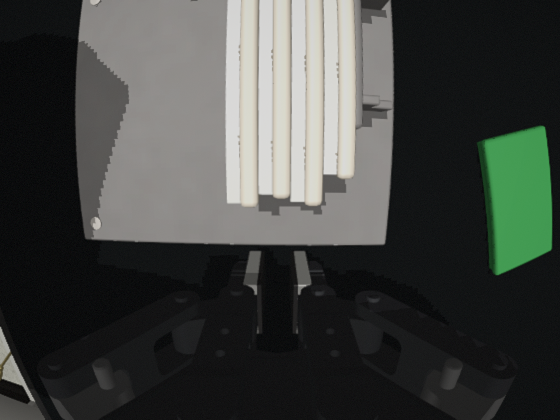

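```bash
python3 -m crank '[[0.004,-0.006,-0.007,0,-0.72],[0,-0.008,0,0,-0.72],[0,-0.008,0,0,-0.72],[0,-0.005,0,0,-0.72],[0,-0.004,0,0,-0.72],[0,-0.004,0,0,-0.72]]'; python3 -c "
from h import *
goto(29,-36,28)
im=read_camera('wrist');cv2.imwrite('pics/w13.png',im)"
```

```text
time: 18.45
position: [0.5846, -0.076, 0.035]
eef_rot: [-3.113, 0.041, -0.002]
ft_force: [0.6, -1.3, -0.4]
opening: 0.0118
t 18.45 rack xy [ 30.4 -43.1] z 35.0 toolx in rack deg 0.33 down [ 0.002  0.029 -1.   ] F [ 0.6 -1.3 -0.4] open 0.0118 q [-0.34  0.68  1.51  0.03  0.96 -0.33]
shift in tool axes mm [-1.3 -6.9  7.2]
```

View pics/w13.png

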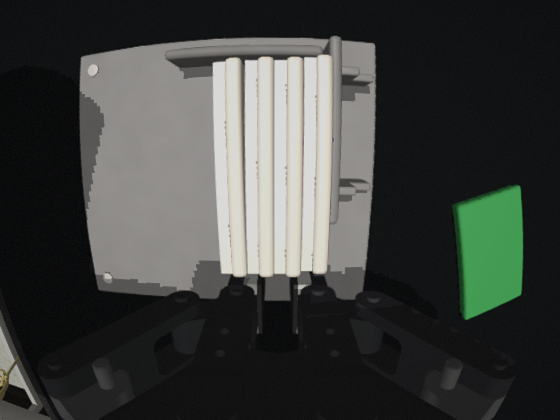

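```bash
python3 -m crank '[[-0.001,-0.004,0.003,0,-0.72],[0,-0.003,0,0,-0.72],[0,-0.003,0,0,-0.72]]'; python3 -c "
from h import *
where()";python3 -m crank '[[0,-0.003,0,0,-0.72]]'; python3 -c "
from h import *
goto(29,-36,28)
im=read_camera('wrist');cv2.imwrite('pics/w14.png',im)"
```

```text
time: 18.8
position: [0.5845, -0.0682, 0.0324]
eef_rot: [-3.119, 0.04, -0.005]
ft_force: [-0.9, -27.4, -0.1]
opening: 0.012
t 18.8 rack xy [ 30.  -35.4] z 32.4 toolx in rack deg 0.36 down [ 0.004  0.023 -1.   ] F [ -0.9 -27.4  -0.1] open 0.012 q [-0.32  0.68  1.51  0.03  0.95 -0.32]
time: 18.9
position: [0.5848, -0.0683, 0.0326]
eef_rot: [-3.124, 0.04, -0.007]
ft_force: [-2.4, -20.1, -1.7]
opening: 0.0121
t 18.9 rack xy [ 30.3 -35.4] z 32.6 toolx in rack deg 0.37 down [ 0.005  0.017 -1.   ] F [ -2.4 -20.1  -1.7] open 0.0121 q [-0.32  0.68  1.51  0.02  0.95 -0.31]
shift in tool axes mm [-1.4  0.6  4.6]
```

View pics/w14.png

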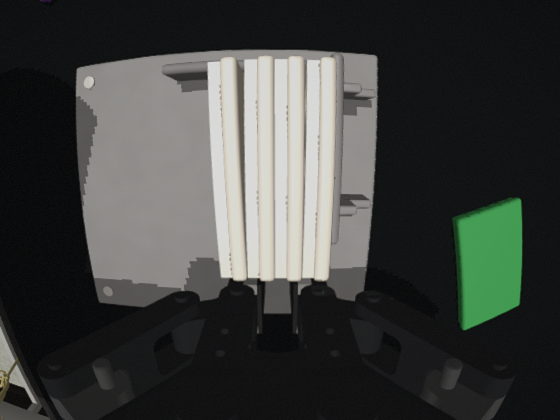

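```bash
python3 -m crank '[[0,0,0,0,-0.72],[0,0,0,0,-0.72],[0,0.001,0,0,-0.72],[0,0.001,0,0,-0.72],[0,0.002,0,0,-0.72],[0,0.01,0,0,-0.72],[0,0.02,0,0,-0.72],[0,0.02,0,0,-0.72],[0,0,-0.03,0,-0.72],[0,0,-0.03,0,-0.72],[0,0,-0.03,0,-0.72],[0,0,0,0,-0.72]]'; python3 -c "
from h import *
goto(-62,4,125)
im=read_camera('wrist');cv2.imwrite('pics/w15.png',im)
im=read_camera('side');crop(im,240,185,330,245,8,'s15c.png')"
```

```text
time: 20.15
position: [0.5818, -0.1296, 0.1233]
eef_rot: [-3.122, 0.043, -0.002]
ft_force: [1.0, -0.1, -0.2]
opening: 0.0118
t 20.15 rack xy [ 29.3 -96.8] z 123.3 toolx in rack deg 0.27 down [ 0.001  0.019 -1.   ] F [ 1.  -0.1 -0.2] open 0.0118 q [-0.42  0.58  1.42  0.02  1.15 -0.4 ]
shift in tool axes mm [-9.080e+01 -1.013e+02  1.000e-01]
```

View pics/w15.png

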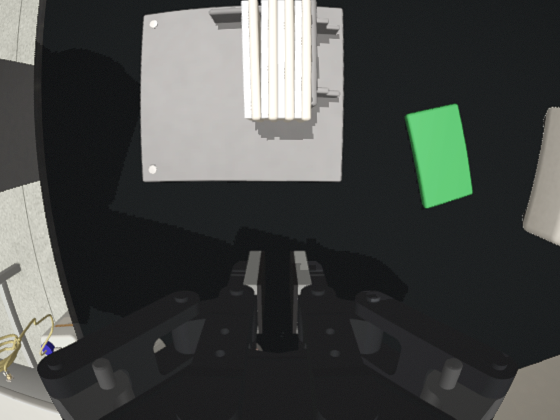

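View pics/s15c.png

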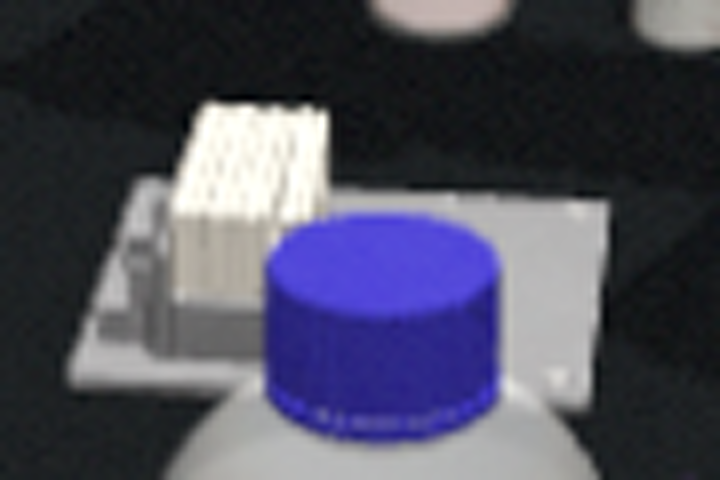

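```bash
python3 -m crank '[[-0.019,-0.021,0,0,-0.72],[-0.019,-0.021,0,0,-0.72],[-0.019,-0.021,0,0,-0.72],[-0.019,-0.021,0,0,0],[-0.018,-0.02,0,0,0],[0,0,0,-0.142,0],[0,0,-0.002,-0.142,0],[0,0,-0.002,-0.142,0],[0,0,-0.002,-0.142,0],[0,0,-0.002,-0.142,0],[0,0,-0.002,-0.142,0],[0,0,-0.002,-0.142,0],[0,0,-0.002,-0.142,0],[0,0,-0.002,-0.142,0],[0,0,-0.002,-0.142,0],[0,0,-0.002,-0.142,0],[0,0,0,0,0]]'; python3 -c "
from h import *
goto(-50,8,22)
im=read_camera('wrist');cv2.imwrite('pics/w16.png',im);crop(im,165,215,345,350,4.4,'w16c.png')"
```

```text
time: 21.95
position: [0.4741, -0.0178, 0.1207]
eef_rot: [-2.152, -2.211, 0.01]
ft_force: [-1.3, 0.6, -1.0]
opening: 0.0424
t 21.95 rack xy [-82.   11.4] z 120.7 toolx in rack deg 93.33 down [-0.045  0.035 -0.998] F [-1.3  0.6 -1. ] open 0.0424 q [-0.3   0.37  1.77  0.02  1.06 -1.91]
shift in tool axes mm [-8.8 36.  96.9]
```

View pics/w16.png

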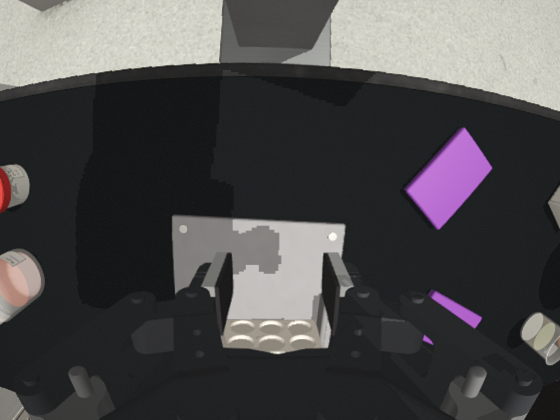

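```bash
python3 -m crank '[[0.003,0.03,-0.001,0.02,-1],[0.003,0.03,-0.001,0.02,-1],[0.003,0.03,-0.001,0.018,-1],[0.003,0.03,-0.001,0,-1],[0,0.03,-0.001,0,-1],[0,0.02,-0.001,0,-1],[0,0,0,0,-1]]'; python3 -c "
from h import *
goto(90,22,35)"
```

```text
time: 22.7
position: [0.6472, -0.0098, 0.1112]
eef_rot: [-2.248, -2.099, 0.024]
ft_force: [0.6, 0.2, 0.4]
opening: 0.0002
t 22.7 rack xy [90.8 25.1] z 111.2 toolx in rack deg 87.85 down [-0.056  0.037 -0.998] F [0.6 0.2 0.4] open 0.0002 q [-0.21  0.73  1.2   0.03  1.28 -1.72]
shift in tool axes mm [-5.6  3.7 76. ]
```

```bash
python3 -m crank '[[-0.003,0.004,0.025,-0.012,-1],[-0.002,0,0.025,-0.012,-1],[0,0,0.02,-0.012,-1],[0,0,0,0,-1]]'; python3 -c "
from h import *
goto(66,22,36)"
```

```text
time: 23.1
position: [0.6441, -0.0123, 0.0361]
eef_rot: [-2.219, -2.125, 0.026]
ft_force: [0.2, -0.4, -0.1]
opening: 0.0003
t 23.1 rack xy [87.7 22.5] z 36.1 toolx in rack deg 89.29 down [-0.06   0.038 -0.997] F [ 0.2 -0.4 -0.1] open 0.0003 q [-0.21  0.81  1.26  0.03  1.14 -1.75]
shift in tool axes mm [ -0.7 -21.7   1.5]
```

```bash
python3 -m crank '[[0,-0.008,0,-0.01,-1],[0,-0.008,0,0,-1],[0,-0.005,0,0,-1],[0,-0.005,0,0,-1],[0,-0.005,0,0,-1],[0,-0.005,0,0,-1],[0,-0.005,0,0,-1],[0,-0.005,0,0,-1]]'; python3 -c "
from h import *
where()"
```

```text
time: 23.9
position: [0.6214, -0.0125, 0.0449]
eef_rot: [-2.274, -2.155, -0.058]
ft_force: [28.3, 1.3, -17.3]
opening: -0.0001
t 23.9 rack xy [65.1 21.5] z 44.9 toolx in rack deg 88.78 down [ 0.021  0.032 -0.999] F [ 28.3   1.3 -17.3] open -0.0001 q [-0.22  0.72  1.41  0.04  1.   -1.76]
```

```bash
python3 -m crank '[[0,-0.005,0.001,0,-1],[0,-0.005,0.001,0,-1]]'; python3 -c "
from h import *
where()"
```

```text
time: 24.1
position: [0.6213, -0.0126, 0.0455]
eef_rot: [2.274, 2.144, 0.091]
ft_force: [29.0, 2.2, -19.0]
opening: -0.0002
t 24.1 rack xy [65.  21.4] z 45.5 toolx in rack deg 88.5 down [ 0.052  0.029 -0.998] F [ 29.    2.2 -19. ] open -0.0002 q [-0.22  0.7   1.44  0.05  0.96 -1.76]
```

```bash
python3 -m crank '[[0,0,0,0,-1],[0,0.006,0,0,-1],[0,0.01,0,0,-1],[0,0,-0.03,0,-1],[0,0,-0.03,-0.01,-1],[0,0,-0.025,-0.01,-1],[-0.002,-0.03,0,-0.006,0],[-0.002,-0.03,0,0,0],[-0.002,-0.03,0,0,0],[-0.002,-0.03,0,0,0],[-0.002,-0.02,0,0,0],[0,0,0,0,0]]'; python3 -c "
from h import *
goto(-50,9,22)
im=read_camera('wrist');cv2.imwrite('pics/w17.png',im);crop(im,165,215,345,350,4.4,'w17c.png')"
```

```text
time: 25.3
position: [0.4898, -0.0209, 0.1331]
eef_rot: [2.253, 2.157, 0.094]
ft_force: [0.8, -0.1, 0.6]
opening: 0.0424
t 25.3 rack xy [-66.1   8.9] z 133.1 toolx in rack deg 89.39 down [ 0.058  0.027 -0.998] F [ 0.8 -0.1  0.6] open 0.0424 q [-0.3   0.33  1.79  0.05  0.98 -1.86]
shift in tool axes mm [ -3.    9.8 111.8]
```

View pics/w17.png

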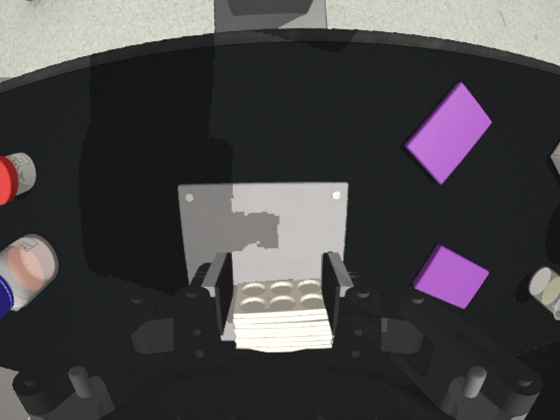

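```bash
python3 -m crank '[[-0.002,0,0.03,-0.01,0],[-0.001,0,0.03,0,0],[0,0,0.025,0,0],[0,0,0.018,0,0],[0,0.008,0.003,0,0],[0,0.008,0,0,0],[0,0.008,0,0,0],[0,0.008,0,0,0],[0,0,0,0,0]]'; python3 -c "
from h import *
goto(-1.5,9,23)"
```

```text
time: 26.25
position: [0.5433, -0.0245, 0.032]
eef_rot: [2.233, 2.156, 0.106]
ft_force: [-0.8, 0.4, -0.2]
opening: 0.0428
t 26.25 rack xy [-12.6   7. ] z 32.0 toolx in rack deg 89.86 down [ 0.074  0.022 -0.997] F [-0.8  0.4 -0.2] open 0.0428 q [-0.28  0.58  1.71  0.06  0.78 -1.86]
shift in tool axes mm [ 1.8 10.4  9.8]
```

```bash
python3 -m crank '[[0.001,0,0.005,0,0],[0,0,0.004,0,0],[0,0.003,0.001,0,0],[0,0.003,0,0,0],[0,0.003,0,0,0]]'; python3 -c "
from h import *
goto(-1.5,9,23)"
```

```text
time: 26.75
position: [0.5533, -0.0234, 0.0226]
eef_rot: [2.233, 2.156, 0.106]
ft_force: [0.1, -0.2, 0.1]
opening: 0.0428
t 26.75 rack xy [-2.6  8.5] z 22.6 toolx in rack deg 89.86 down [ 0.074  0.022 -0.997] F [ 0.1 -0.2  0.1] open 0.0428 q [-0.27  0.61  1.69  0.06  0.78 -1.85]
shift in tool axes mm [ 0.6  1.2 -0.3]
```

```bash
python3 -m crank '[[0,0.002,0,0,0]]'; python3 -c "
from h import *
where()";  python3 -m crank '[[0,0.002,0,0,0]]'; python3 -c "
from h import *
where()
im=read_camera('side');crop(im,240,185,330,245,8,'s18c.png')"
```

```text
time: 26.85
position: [0.5543, -0.0233, 0.0224]
eef_rot: [2.235, 2.159, 0.103]
ft_force: [-12.6, -0.5, 6.5]
opening: 0.0429
t 26.85 rack xy [-1.6  8.6] z 22.4 toolx in rack deg 89.88 down [ 0.07   0.023 -0.997] F [-12.6  -0.5   6.5] open 0.0429 q [-0.27  0.62  1.68  0.06  0.78 -1.85]
time: 26.95
position: [0.5542, -0.023, 0.0219]
eef_rot: [2.239, 2.163, 0.097]
ft_force: [-14.0, -1.1, 5.2]
opening: 0.0428
t 26.95 rack xy [-1.7  8.8] z 21.9 toolx in rack deg 89.9 down [ 0.064  0.024 -0.998] F [-14.   -1.1   5.2] open 0.0428 q [-0.27  0.62  1.68  0.06  0.79 -1.85]
```

View pics/s18c.png

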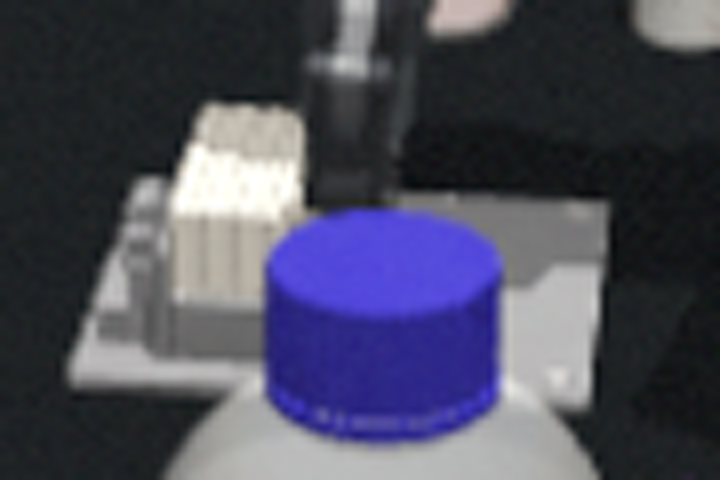

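```bash
python3 -m crank '[[0,0,0,0,0],[0,0,0,0,0],[0,0,0,0,0],[0,-0.0005,0,0,0],[0,-0.0005,0,0,0],[0,-0.001,0,0,0]]'; python3 -c "
from h import *
where()";  python3 -m crank '[[0,-0.004,0,0,0],[0,-0.01,0,0,0],[0,-0.02,0,0,0],[0,-0.02,0,0,0],[0,0,-0.03,0,0],[0,0,-0.03,0,0],[0,0,-0.03,0,0],[0,0,0,0,0]]'; python3 -c "
from h import *
st,T=where()
im=read_camera('wrist');cv2.imwrite('pics/w19.png',im);crop(im,165,175,345,350,4,'w19c.png')
im=read_camera('side');crop(im,240,185,330,245,8,'s19c.png')"
```

```text
time: 27.6
position: [0.5526, -0.023, 0.0219]
eef_rot: [2.239, 2.162, 0.098]
ft_force: [-0.2, -0.1, 0.1]
opening: 0.0426
t 27.6 rack xy [-3.3  8.8] z 21.9 toolx in rack deg 89.89 down [ 0.064  0.024 -0.998] F [-0.2 -0.1  0.1] open 0.0426 q [-0.27  0.62  1.68  0.06  0.79 -1.85]
time: 28.4
position: [0.4883, -0.0229, 0.1105]
eef_rot: [2.24, 2.163, 0.097]
ft_force: [0.2, 0.5, -0.6]
opening: 0.0427
t 28.4 rack xy [-67.6   6.9] z 110.5 toolx in rack deg 89.89 down [ 0.063  0.024 -0.998] F [ 0.2  0.5 -0.6] open 0.0427 q [-0.31  0.36  1.82  0.05  0.91 -1.88]
```

View pics/w19c.png

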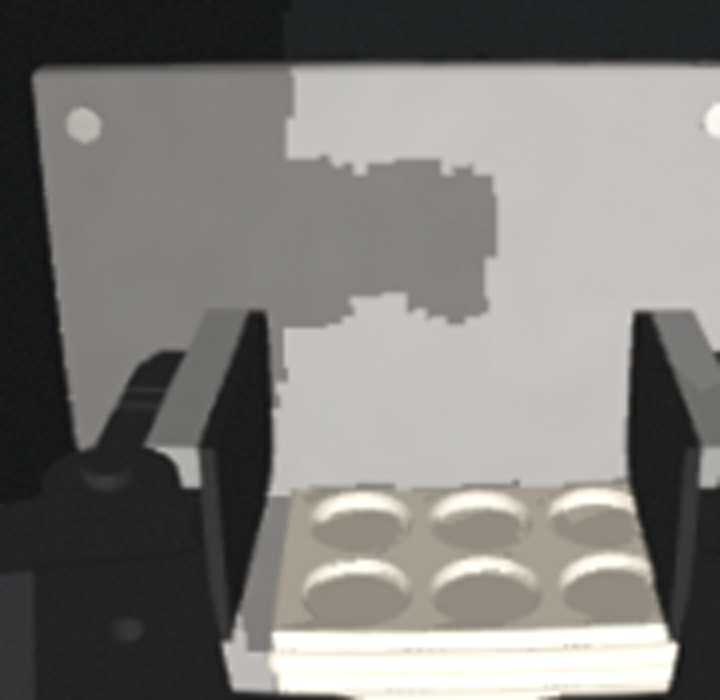

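View pics/s19c.png

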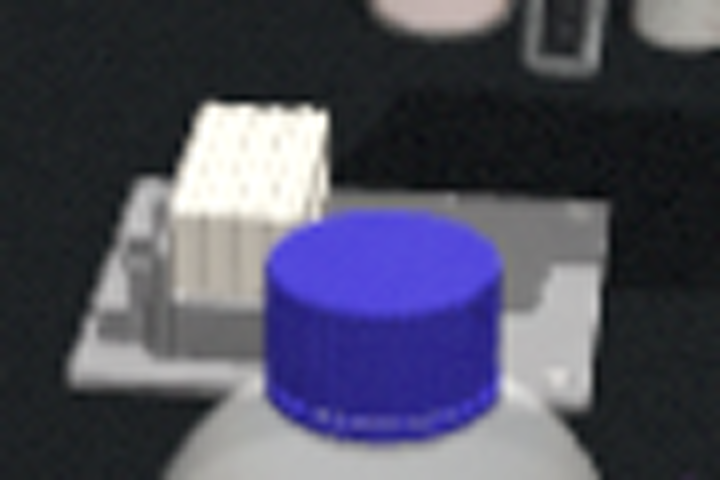

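```bash
python3 -m crank '[[0.003,0.03,0.002,0,-1],[0.003,0.03,0.002,0,-1],[0.003,0.03,0.002,0,-1],[0.003,0.03,0.001,0,-1],[0,0.03,0.0,0,-1],[0,0,0,0,-1]]'; python3 -c "
from h import *
st,T=where()
im=read_camera('wrist');cv2.imwrite('pics/w20.png',im);crop(im,130,40,370,220,3.3,'w20c.png')"
```

```text
time: 29.1
position: [0.6386, -0.0142, 0.0989]
eef_rot: [2.253, 2.174, 0.081]
ft_force: [-0.5, 0.4, 0.3]
opening: 0.0
t 29.1 rack xy [82.4 20.3] z 98.9 toolx in rack deg 89.81 down [ 0.044  0.029 -0.999] F [-0.5  0.4  0.3] open 0.0 q [-0.22  0.67  1.33  0.04  1.1  -1.77]
```

View pics/w20.png

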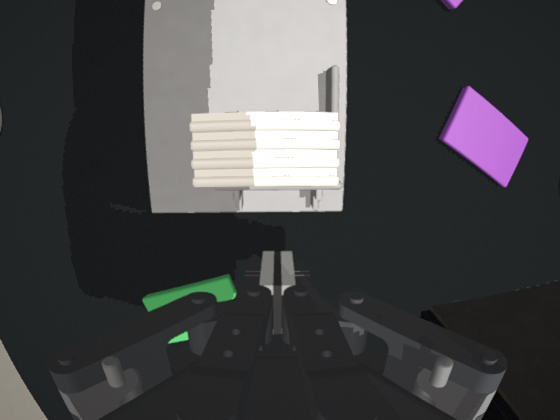

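View pics/w20c.png

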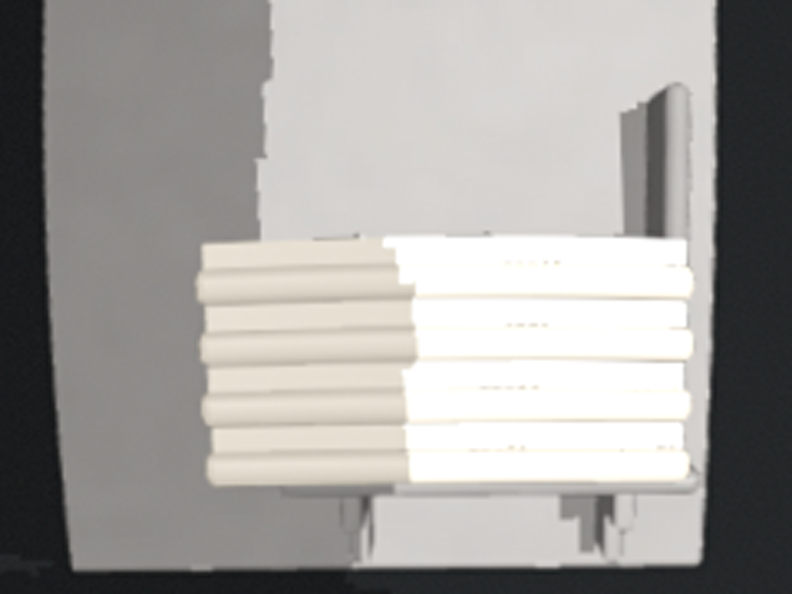

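```bash
python3 -c "
from h import *
st=get_state()
def q(nm,a,b,z): print(nm,w2rack(hit('wrist',130+a/3.3-.4,40+b/3.3-.4,z/1000,st)).round(1))
q('p0 back R',212,484,57);q('p0 back L',690,482,57)
q('p3 front R',202,243,57);q('p3 front L',687,239,57)
for y,n in [(267,'p3'),(330,'p2'),(392,'p1'),(450,'p0')]: q(n+' L',692,y+15,57);q(n+' R',203,y+15,57)
q('fence outer front',690,88,30);q('fence inner',665,105,30);q('wall back top',500,492,46)
q('base backR',72,571,8);q('base backL',702,565,8)
"
```

```text
p0 back R [ 47.  -23.2]
p0 back L [47.8 55.8]
p3 front R [  7.5 -22.9]
p3 front L [ 7.8 54.1]
p3 L [14.8 55.1]
p3 R [ 13.8 -23. ]
p2 L [25.  55.3]
p2 R [ 24.  -23.4]
p1 L [35.2 55.6]
p1 R [ 34.2 -23.9]
p0 L [44.9 56. ]
p0 R [ 43.8 -24.5]
fence outer front [-20.8  60.4]
fence inner [-17.3  55.8]
wall back top [51.9 24.7]
base backR [ 76.9 -68.8]
base backL [77.5 70.6]
```

The last wrist view shows four evenly spaced plates, about 40.4 mm in total. The left edges line up with the fence and the back face is on the wall once I allow for the view's 3 mm bias, seen on the base's rear edge and the wall. The arm is clear, so I'm handing in.

```bash
python3 -c "
from rig import *
job_done();print(get_state()['time'])"
```

```text
the job is handed in; nothing more can be done
the job is handed in; nothing more can be done
```

I pushed the plates' feet in until all four stood upright. I then pushed their side edges over to the fence with a two-finger push, and packed the row again with a low, gentle push of about 14 N. The job was handed in at about 29 s, with the gripper clear of everything. `job_done()` gives no verdict, so the checks below are my own.

**Last checks (wrist view from above):**
- **Row:** The four plates measured 40.4 mm in total with even spacing. After correcting for bias, the outer face is at x ≈ 10 mm and the back face at x ≈ 50 mm.
- **Fence side:** The plate edges read 55.1 to 56.0 mm, against 55.8 mm for the fence's inner face.
- **Upright:** The plates look vertical in the side and wrist views. I did not measure their lean after the last push.
- **Bystanders:** I kept well away from the jar, bottle and card box, and the jar and bottle stayed where they were in the wrist views. I did not re-measure any of the three at the end.

**What disagreed or went wrong:**
- **Wrist camera bias:** That view read about 3 mm short in x, both on the rack's rear edge and on the backstop, so I corrected for it. Without the correction the row would seem 2 to 3 mm off the backstop.
- **Side camera:** It read about 3 mm off as well, by a similar amount at both ends of the row, so I put that down to calibration.
- **First push:** The plates came back about 7 mm when the gripper withdrew, so I repeated the push lower.
- **Tool tilt:** Contact and fast moves tilted the tool by up to 5 degrees. I straightened it twice by pressing the fingertips on the back of the fixed backstop, with up to about 45 N in x (about 52 N in all) at the wrist.

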